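# Stand the brush tube in its dock and put its lid on

### The job

Put the brush tube away for the night: slide it down its sloping rest into the white cup of its dock and stand it fully upright on the cup's floor. Then set the yellow lid on the tube's mouth, lowering it on rather than dropping it, so that its plug is inside and it sits level on the rim. Leave the paint pot, the mug and the figure where they are.

Things in the scene. Friction and masses are not known exactly. Their poses are not given: they have to be found in the camera images.
- dock: Dock fixed to the bench: a square cup of slick white plastic (friction about 0.12) and a plywood rest sloping down into it. Origin on the bench (z = 0) under the cup's centre; +x points level from the rest to the cup's back wall. The back wall (+x) and side walls are 8 mm thick, tops at z = 70 mm; the -x side has only a low lip. The cup's floor is plywood.
- cup_floor (a point): Centre of the cup's floor, 12 mm above the bench. The cup is 56 mm square inside (28 mm from here to each wall and to the lip).
- rest_low (a point): Middle of the rest's lower end, on the lip's inner edge: 28 mm from the cup's centre towards the dock's -x, 27 mm above the bench.
- rest_high (a point): Middle of the rest's upper end. The rest is a flat trough 56 mm wide rising from rest_low towards the dock's -x at 18 degrees, 105 mm along the slope, to 59 mm above the bench; cheeks 8 mm thick stand 22 mm above it on both sides. Beyond it is free space.
- tube: Loose blue tube, white band, open mouth, 48 mm outside, 40 mm bore, 180 mm long, about 0.16 kg; three short brushes inside end 20 mm or more below the rim. Origin: centre of the flat foot; +z runs to the mouth. It starts on the rest, held by friction, tilted up 18 degrees, low edge of its foot 6 mm up the slope from the lip, mouth end overhanging the rest's upper end by about 80 mm.
- tube_mouth (a point): Centre of the mouth, in the rim's plane, 180 mm from the foot. Pushed about 50 mm down the slope, the foot meets the cup's back wall; if the mouth is then pushed on to dock +x and raised in an arc, the foot slides down the wall to the floor and the tube swings up. Push it until upright, its back along the wall; then it stands freely. Pushed far past that it topples over the wall.
- lid: Loose yellow lid lying right way up on the bench, 0.05 kg: plug 33 mm across, 8 mm deep, bevelled; above it a disc 56 mm across, 8 mm thick; on top a black upright knob 22 mm across, 24 mm high (40 mm in all). Origin: centre of the plug's underside, +z up. Seated, the origin is 8 mm below the rim plane; the plug has 3.5 mm play all round.
- paint_pot: Bystander: red paint pot with white cap, 38 mm in diameter, 50 mm high; origin at the centre of its underside.
- water_mug: Bystander: white mug, 72 mm in diameter, 85 mm high, handle at its +y side; origin at the centre of its underside.
- figure: Bystander: green painted figure on a cork 44 mm in diameter, 79 mm high in all; origin at the centre of its underside.
Not all that is in view belongs to the job. What is meant by the lid is not blue or turquoise, and is the larger of those in its own colour.

How it is judged:
By the outcome, as a careful person would: the job done as asked, in the order asked, and still so for the second after the job is handed in, with the robot touching nothing.
It also fails if it takes over 72 s, if anything falls off the work surface, if the arm or the gripper's body presses on something with over 40 N, if the wrist force passes 120 N, or if a joint passes its speed limit or range.

### The arm

A 6-joint arm with a two-finger parallel gripper is mounted at the origin on the work surface. World frame = base frame: x ahead of the robot, y to its left, z up, the work surface at z = 0. Lengths are in m, angles in rad, forces in N, time in s.
With the tool pointing down it reaches from about 0.3 to 1 m from the base axis. Payload 5.1 kg.
Tool frame: the origin (TCP) lies on the centre line of the jaws, within the pads' length; the fingertips stand 22 mm ahead of it and the grasp point (between the pads) lies 3 mm ahead of it; z points along the fingers, y is the line along which they close (so a half turn about z gives the same grasp; the last joint's range is limited). The gripper opens to 95 mm and grips with 3 to 60 N. Pads are 20 mm wide; open, the fingers measure 119 mm over their backs; the gripper's body (75 mm by 180 mm) begins 59 mm behind the grasp point.
Start: joints at [1.251, 0.124, 1.65, -0, 1.367, -0.083], TCP at [0.153, 0.632, 0.237] pointing down, gripper open.
Joint ranges: [-2.61, 2.61], [-1.02, 2.33], [0.03, 2.71], [-1.35, 4.49], [0.32, 2.68], [-2.91, 2.91]. Speed limits (rad/s): [2.57, 2.57, 3.14, 3.14, 3.14, 3.14].

### API

Orientations are given as a unit quaternion [w, x, y, z].
In Python, from cell import observe, viewer, arm gives the robot as it stands.
- The arm moves only by the tool arm_command, never from a script. Its argument "series" is a list of rows, each an object with "slide": the shift along the tool's x, y, z as a fraction of full scale, a list of three; "twist": the turn, a rotation vector about the tool's x, y, z as a fraction of full scale, a list of three. A call has exactly 5 rows; each row is the pose to reach, as a shift and turn from the pose commanded when the call began, along the tool's axes at that moment; what a row does not reach only later rows make up. Full scale, the value 1, is 250 mm for a shift and 0.5 rad for a turn. A row lasts 1/10 s, in which the tool goes at most 50 mm and 8.59 degrees, less where a joint would pass 70% of its speed; a pose out of reach is approached as far as the arm can. A call with a number of a shift or a turn outside -1 to 1 is refused whole. A call with a gripper value outside its range is refused whole. "jaw" is the closure, from -1 (fully open) to 1 (shut), set as the call begins (left out, the last holds). The fingers move at their own pace and stop on an object; "newtons" is the grip in N (left out, the last holds). Time passes only in rows, so rows that repeat a pose let the fingers close, or fill a call up. It gives the time, the measured TCP pose, the force, the opening and the grip force at its end, in the units of the state.
- observe(): the state, without advancing time (a new reading comes with each control period).
- viewer.grab_frame(name): name is "side" or "top" or "wrist"; returns a dict with "pixels" (400x640x3 uint8, red, green, blue), "depth" (400x640 float32, m along the optical axis (not along the pixel's ray), 0 where there is no reading), "intrinsics" (3x3 intrinsics, pixels), "R" (3x3) and "t" (3): a world point X has camera coordinates R X + t. Camera axes: x right, y down, z forward; pixel columns grow to the right and rows downward; lengths in m; the calibration is good to about 2 mm. A picture is of the moment at which its call begins.
- arm.job_done(): hands the job in; it is judged then, once.
The state is a dict: "time": time; "joint_pos": joint angles; "dq": joint speeds; "effort": joint torques, N m; "tcp_pos": TCP position; "ee_rot": TCP orientation; "ft_force": force on the tool from outside, world axes, zero at the start; "torque": the same for the moment, N m; "finger_gap": opening from 0.0 (shut) to 1.0 (fully open); "grasp_force": force on a finger pad.
Only numpy, scipy, OpenCV 4.12 (cv2) and the standard library are available. Lean on these libraries where they do the work, as an engineer would, in place of code of your own. Each camera call takes 0.05 s, during which the arm holds its last target. There are 200 camera calls.

## Working session

There is one attempt and no reset: what is moved stays moved. The work goes in short steps, Python scripts to look and compute and a tool call to move; the robot and the scene stay as the last step left them, time stands still between calls to the robot, and variables do not carry over. Pictures are saved under pics/ and viewed, at most 10 in all, crops included, and the job is handed in when it is done.

Besides the shell and the picture viewer there is one more tool, called after "Call:" as name(argument=value, ...), one argument or row to a line, values as JSON. arm_command: Moves the arm, as the interface text tells. Its arguments: {"type":"object","properties":{"series":{"type":"array"},"jaw":{"type":"number"},"newtons":{"type":"number"}},"required":["series"]}

```bash
mkdir -p pics; cat > h.py <<'E'
import numpy as np, cv2
from scipy.spatial.transform import Rotation as Ro
from cell import observe, viewer, arm
def grab(n,save=None):
    f=viewer.grab_frame(n)
    if save: cv2.imwrite('pics/'+save+'.png',f['pixels'][:,:,::-1])
    return f
def cloud(f):
    d=f['depth'];K=np.array(f['intrinsics']);v,u=np.mgrid[:d.shape[0],:d.shape[1]]
    c=np.stack([(u-K[0,2])/K[0,0]*d,(v-K[1,2])/K[1,1]*d,d],-1)
    return (c-np.array(f['t']))@np.array(f['R'])   # R^T(c-t)
def Rt(s): q=s['ee_rot']; return Ro.from_quat([q[1],q[2],q[3],q[0]])
E
python3 - <<'E'
from h import *
s=observe();print({k:np.round(v,3) for k,v in s.items()})
for n in('side','top'):
    f=grab(n,n+'0');np.savez(n+'0.npz',**{k:np.array(v) for k,v in f.items()})
    print(n,np.array(f['intrinsics']).round(1).tolist(),np.array(f['R']).round(3).tolist(),np.array(f['t']).round(3))
E
```

```text
{'time': np.float64(0.0), 'joint_pos': array([ 1.251,  0.124,  1.652, -0.   ,  1.367, -0.083]), 'dq': array([ 0.001,  0.001,  0.002,  0.002, -0.001, -0.001]), 'effort': array([ 1.0000e-03, -4.1759e+01, -3.5994e+01,  7.8000e-02,  4.9000e-02,
       -0.0000e+00]), 'tcp_pos': array([0.152, 0.631, 0.235]), 'ee_rot': array([-0.   ,  0.118,  0.993, -0.001]), 'ft_force': array([0.666, 0.568, 0.736]), 'torque': array([-0.04 , -0.05 , -0.026]), 'grasp_force': np.float64(0.0), 'finger_gap': np.float64(1.002)}
side [[480.8, 0.0, 323.0], [0.0, 480.8, 196.7], [0.0, 0.0, 1.0]] [[-0.926, -0.376, -0.006], [-0.277, 0.693, -0.666], [0.254, -0.615, -0.746]] [0.511 0.231 0.969]
top [[425.5, 0.0, 317.9], [0.0, 425.5, 198.6], [0.0, 0.0, 1.0]] [[0.028, -0.999, 0.021], [-0.988, -0.031, -0.151], [0.151, -0.017, -0.988]] [-0.037  0.584  1.217]
```

View pics/top0.png

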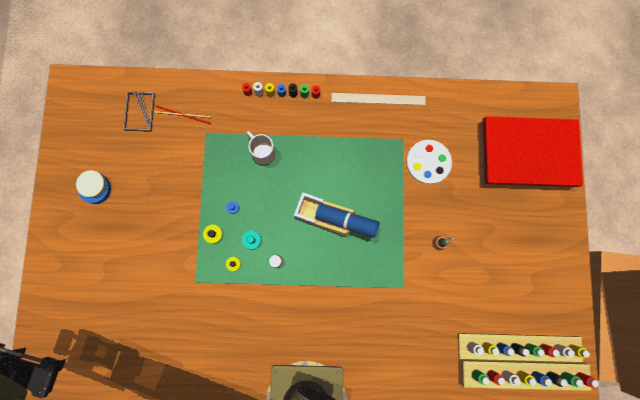

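View pics/side0.png

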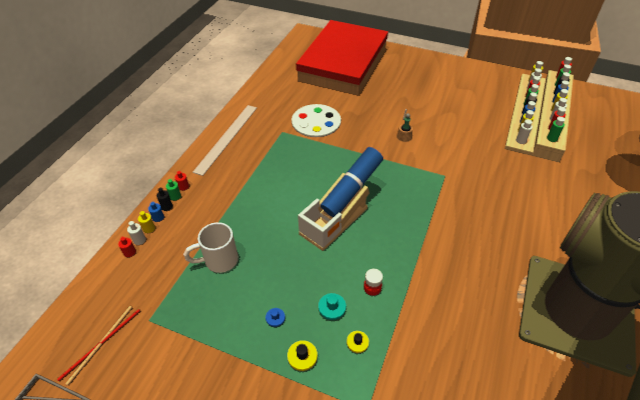

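The top view shows the dock cup at px (308,207) and the tube running to its mouth at (378,228). The larger yellow lid is at (212,234) and the smaller one at (232,264). The pot is at (275,261), the mug at (262,150) and the figure at (443,242). The side view agrees, with the lid at (302,355).

```bash
cat > m.py <<'E'
from h import *
from scipy.optimize import least_squares
P={}
for n in('top','side'):
    f=dict(np.load(n+'0.npz'));X=cloud(f);hsv=cv2.cvtColor(f['pixels'],cv2.COLOR_RGB2HSV)
    h,s,v=[hsv[...,i].astype(int) for i in range(3)]
    ok=(f['depth']>0)
    reg=(X[...,0]>.35)&(X[...,0]<.75)&(X[...,1]>-.25)&(X[...,1]<.4)
    blue=ok&reg&(h>100)&(h<125)&(s>120)&(X[...,2]>.04)
    p=X[blue];print(n,'blue',len(p),p.min(0).round(3),p.max(0).round(3))
    c=p.mean(0)
    def r(a):
        d=np.array([np.cos(a[3])*np.cos(a[4]),np.sin(a[3])*np.cos(a[4]),np.sin(a[4])])
        q=p-[a[0],c[1],a[1]];return np.linalg.norm(np.cross(q,d),axis=1)-.024
    o=least_squares(r,[c[0],c[2]-.015,np.nan_to_num(0),-1.75,.31][:5],loss='soft_l1',f_scale=.002)
    a=o.x;d=np.array([np.cos(a[3])*np.cos(a[4]),np.sin(a[3])*np.cos(a[4]),np.sin(a[4])])
    pt=np.array([a[0],c[1],a[1]]);t=(p-pt)@d
    print(' axis',d.round(3),'yaw',np.degrees(a[3]).round(1),'el',np.degrees(a[4]).round(1),'rms',np.sqrt((o.fun**2).mean()).round(4))
    print(' foot',(pt+d*np.percentile(t,.5)).round(3),'mouth',(pt+d*np.percentile(t,99.5)).round(3))
    yel=ok&reg&(h>22)&(h<35)&(s>150)&(X[...,2]>.006)&(X[...,2]<.03)
    k,l,st,ce=cv2.connectedComponentsWithStats(yel.astype(np.uint8))
    for i in range(1,k):
        if st[i,4]>40:
            q=X[l==i];(cx,cy),rr=cv2.minEnclosingCircle(q[:,:2].astype(np.float32))
            print(' yel',ce[i].round(),st[i,4],'c',np.round([cx,cy,rr],4),'z',np.median(q[:,2]).round(4))
    w=ok&reg&(s<60)&(v>120)&(abs(X[...,2]-.07)<.006)&(abs(X[...,0]-.6)<.1)&(abs(X[...,1]-.04)<.09)
    q=X[w][:,:2].astype(np.float32);print(' wall',len(q),cv2.minAreaRect(q), cv2.boxPoints(cv2.minAreaRect(q)).round(3).tolist())
    for nm,u0,v0 in ([('mug',262,150),('pot',275,261),('fig',441,242)] if n=='top' else []): print(nm,X[v0,u0].round(3))
E
python3 m.py
```

```text
top blue 919 [ 0.474 -0.192  0.061] [ 0.567 -0.015  0.133]
 axis [-0.298 -0.903  0.31 ] yaw -108.3 el 18.1 rms 0.002
 foot [ 0.546 -0.025  0.054] mouth [ 0.494 -0.183  0.108]
 yel [212. 234.] 224 c [0.4744 0.2923 0.0277] z 0.0164
 yel [233. 263.] 127 c [0.3874 0.2262 0.0209] z 0.0125
 wall 190 ((0.5556632280349731, 0.009048018604516983), (0.06337782740592957, 0.07262951135635376), 71.81565856933594) [[0.5109999775886536, -0.009999999776482582], [0.5799999833106995, -0.03200000151991844], [0.6000000238418579, 0.02800000086426735], [0.531000018119812, 0.05000000074505806]]
mug [0.738 0.157 0.007]
pot [0.398 0.098 0.052]
fig [ 0.467 -0.383  0.05 ]
side blue 1403 [ 0.472 -0.173  0.041] [ 0.564 -0.007  0.13 ]
 axis [-0.298 -0.905  0.304] yaw -108.2 el 17.7 rms 0.0027
 foot [ 0.548 -0.018  0.051] mouth [ 0.495 -0.178  0.105]
 yel [357. 342.] 303 c [0.3875 0.2303 0.0218] z 0.0126
 yel [302. 356.] 551 c [0.4739 0.2957 0.0286] z 0.0163
 wall 291 ((0.5547319054603577, 0.00874355435371399), (0.0738183856010437, 0.07333870232105255), 71.80204010009766) [[0.5080000162124634, -0.014999999664723873], [0.578000009059906, -0.03799999877810478], [0.6010000109672546, 0.03200000151991844], [0.531000018119812, 0.054999999701976776]]
```

```bash
cat >> h.py <<'E'
import json,os
e=np.array([.312,.950,0]);e/=np.linalg.norm(e);u=np.array([0,0,1.]);dy=np.cross(u,e);O=np.array([.555,.009,0])
def D(x,y,z): return O+x*e+y*dy+z*u           # dock -> world
def tilt(a): # tool rot: a deg from vertical towards +e
    a=np.radians(a);z=e*np.sin(a)-u*np.cos(a);y=-dy;return Ro.from_matrix(np.stack([np.cross(y,z),y,z],1))
def plan(p0,R0,poses):
    """poses: list of (p,R), 5 per call; prints rows, returns final commanded pose"""
    for i in range(0,len(poses),5):
        rows=[]
        for p,R in poses[i:i+5]:
            s=(R0.inv().apply(p-p0)/.25).round(3);t=((R0.inv()*R).as_rotvec()/.5).round(3)
            rows.append({"slide":(s+0.).tolist(),"twist":(t+0.).tolist()})
        print(i//5,json.dumps(rows))
        p0,R0=p0+R0.apply(s*.25),R0*Ro.from_rotvec(t*.5)
    json.dump([p0.tolist(),R0.as_quat().tolist()],open('cmd.json','w'))
def cur():
    p,q=json.load(open('cmd.json'));return np.array(p),Ro.from_quat(q)
def line(p0,R0,p1,R1,n):
    w=(R0.inv()*R1).as_rotvec();return [(p0+(p1-p0)*k/n,R0*Ro.from_rotvec(w*k/n)) for k in range(1,n+1)]
E
python3 - <<'E'
from h import *
s=observe();R0=Ro.from_quat([.118,.993,0,0]);p0=np.array([.153,.632,.237])
G=D(-.0263,0,.0517)+.160*(-e*np.cos(.314)+u*np.sin(.314));print('G',G)
RT=tilt(50);p1=G-.11*RT.as_matrix()[:,2];print(p1)
y0=2*np.arctan2(.993,.118); # yaw path
az0,az1=np.arctan2(p0[1],p0[0]),np.arctan2(p1[1],p1[0]);r0,r1=np.hypot(*p0[:2]),np.hypot(*p1[:2])
R90=tilt(0);dyaw=(R90*R0.inv()).as_rotvec()[2];print('yaw',np.degrees(dyaw))
P=[]
for k in range(1,26):
    f=k/25;az=az0+f*(az1-az0);r=r0+f*(r1-r0);z=p0[2]+f*(p1[2]-p0[2])+.08*np.sin(np.pi*f)
    P.append((np.array([r*np.cos(az),r*np.sin(az),z]),Ro.from_rotvec([0,0,f*dyaw])*R0*(R90.inv()*tilt(50*f))))
plan(p0,R0,P)
E
```

```text
G [ 0.49931086 -0.1605663   0.10111848]
[ 0.47301816 -0.24062419  0.17182512]
yaw -94.62770331665213
0 [{"slide": [-0.186, -0.026, -0.03], "twist": [-0.002, 0.07, 0.132]}, {"slide": [-0.368, -0.065, -0.059], "twist": [-0.009, 0.139, 0.264]}, {"slide": [-0.546, -0.117, -0.087], "twist": [-0.021, 0.209, 0.396]}, {"slide": [-0.718, -0.182, -0.112], "twist": [-0.037, 0.278, 0.528]}, {"slide": [-0.884, -0.258, -0.136], "twist": [-0.058, 0.346, 0.659]}]
1 [{"slide": [-0.172, -0.031, -0.051], "twist": [-0.025, 0.07, 0.13]}, {"slide": [-0.341, -0.075, -0.098], "twist": [-0.055, 0.139, 0.259]}, {"slide": [-0.505, -0.131, -0.141], "twist": [-0.089, 0.209, 0.386]}, {"slide": [-0.665, -0.198, -0.178], "twist": [-0.128, 0.277, 0.513]}, {"slide": [-0.818, -0.277, -0.209], "twist": [-0.171, 0.346, 0.639]}]
2 [{"slide": [-0.161, -0.036, -0.058], "twist": [-0.047, 0.069, 0.123]}, {"slide": [-0.319, -0.084, -0.11], "twist": [-0.099, 0.139, 0.245]}, {"slide": [-0.473, -0.143, -0.155], "twist": [-0.155, 0.208, 0.365]}, {"slide": [-0.624, -0.214, -0.194], "twist": [-0.215, 0.277, 0.483]}, {"slide": [-0.77, -0.295, -0.225], "twist": [-0.28, 0.346, 0.599]}]
3 [{"slide": [-0.153, -0.04, -0.06], "twist": [-0.068, 0.069, 0.114]}, {"slide": [-0.305, -0.091, -0.113], "twist": [-0.14, 0.139, 0.224]}, {"slide": [-0.454, -0.154, -0.16], "twist": [-0.216, 0.208, 0.333]}, {"slide": [-0.599, -0.227, -0.2], "twist": [-0.296, 0.277, 0.439]}, {"slide": [-0.74, -0.309, -0.234], "twist": [-0.379, 0.345, 0.542]}]
4 [{"slide": [-0.147, -0.044, -0.065], "twist": [-0.087, 0.07, 0.1]}, {"slide": [-0.292, -0.099, -0.125], "twist": [-0.177, 0.14, 0.197]}, {"slide": [-0.433, -0.164, -0.18], "twist": [-0.271, 0.209, 0.29]}, {"slide": [-0.57, -0.239, -0.23], "twist": [-0.368, 0.278, 0.381]}, {"slide": [-0.703, -0.323, -0.275], "twist": [-0.468, 0.346, 0.468]}]
```

Call:
arm_command(
  series=[
    {"slide": [-0.186, -0.026, -0.03], "twist": [-0.002, 0.07, 0.132]},
    {"slide": [-0.368, -0.065, -0.059], "twist": [-0.009, 0.139, 0.264]},
    {"slide": [-0.546, -0.117, -0.087], "twist": [-0.021, 0.209, 0.396]},
    {"slide": [-0.718, -0.182, -0.112], "twist": [-0.037, 0.278, 0.528]},
    {"slide": [-0.884, -0.258, -0.136], "twist": [-0.058, 0.346, 0.659]},
  ],
  jaw=-1,
  newtons=30,
)

```text
time: 0.6
tcp_pos: [0.3536, 0.5161, 0.2704]
ee_rot: [-0.084, 0.28, 0.956, 0.025]
ft_force: [0.9, 1.0, 0.3]
finger_gap: 1.001
grasp_force: 0.0
```

Call:
arm_command(
  series=[
    {"slide": [-0.172, -0.031, -0.051], "twist": [-0.025, 0.07, 0.13]},
    {"slide": [-0.341, -0.075, -0.098], "twist": [-0.055, 0.139, 0.259]},
    {"slide": [-0.505, -0.131, -0.141], "twist": [-0.089, 0.209, 0.386]},
    {"slide": [-0.665, -0.198, -0.178], "twist": [-0.128, 0.277, 0.513]},
    {"slide": [-0.818, -0.277, -0.209], "twist": [-0.171, 0.346, 0.639]},
  ],
)

```text
time: 1.1
tcp_pos: [0.4935, 0.3442, 0.2864]
ee_rot: [-0.157, 0.428, 0.887, 0.076]
ft_force: [0.3, 0.6, 0.4]
finger_gap: 1.003
grasp_force: 0.0
```

Call:
arm_command(
  series=[
    {"slide": [-0.161, -0.036, -0.058], "twist": [-0.047, 0.069, 0.123]},
    {"slide": [-0.319, -0.084, -0.11], "twist": [-0.099, 0.139, 0.245]},
    {"slide": [-0.473, -0.143, -0.155], "twist": [-0.155, 0.208, 0.365]},
    {"slide": [-0.624, -0.214, -0.194], "twist": [-0.215, 0.277, 0.483]},
    {"slide": [-0.77, -0.295, -0.225], "twist": [-0.28, 0.346, 0.599]},
  ],
)

```text
time: 1.6
tcp_pos: [0.56, 0.1416, 0.2732]
ee_rot: [-0.212, 0.557, 0.789, 0.15]
ft_force: [0.9, -0.4, 0.4]
finger_gap: 0.999
grasp_force: 0.0
```

Call:
arm_command(
  series=[
    {"slide": [-0.153, -0.04, -0.06], "twist": [-0.068, 0.069, 0.114]},
    {"slide": [-0.305, -0.091, -0.113], "twist": [-0.14, 0.139, 0.224]},
    {"slide": [-0.454, -0.154, -0.16], "twist": [-0.216, 0.208, 0.333]},
    {"slide": [-0.599, -0.227, -0.2], "twist": [-0.296, 0.277, 0.439]},
    {"slide": [-0.74, -0.309, -0.234], "twist": [-0.379, 0.345, 0.542]},
  ],
)

```text
time: 2.1
tcp_pos: [0.5503, -0.0628, 0.231]
ee_rot: [-0.243, 0.661, 0.668, 0.241]
ft_force: [-0.0, 0.2, -0.3]
finger_gap: 1.0
grasp_force: 0.0
```

Call:
arm_command(
  series=[
    {"slide": [-0.147, -0.044, -0.065], "twist": [-0.087, 0.07, 0.1]},
    {"slide": [-0.292, -0.099, -0.125], "twist": [-0.177, 0.14, 0.197]},
    {"slide": [-0.433, -0.164, -0.18], "twist": [-0.271, 0.209, 0.29]},
    {"slide": [-0.57, -0.239, -0.23], "twist": [-0.368, 0.278, 0.381]},
    {"slide": [-0.703, -0.323, -0.275], "twist": [-0.468, 0.346, 0.468]},
  ],
)

```text
time: 2.6
tcp_pos: [0.4714, -0.2423, 0.1707]
ee_rot: [-0.248, 0.735, 0.53, 0.343]
ft_force: [0.3, -0.5, -0.4]
finger_gap: 1.0
grasp_force: 0.0
```

```bash
python3 - <<'E'
from h import *
f=grab('wrist','w1');s=observe();p,R=cur();print(s['tcp_pos']-p,((R.inv()*Rt(s)).as_rotvec()).round(3),s['joint_pos'].round(2),R.as_matrix().round(2).tolist())
X=cloud(f);hsv=cv2.cvtColor(f['pixels'],cv2.COLOR_RGB2HSV);b=(f['depth']>0)&(hsv[...,0]>100)&(hsv[...,0]<125)&(hsv[...,1]>120)&(X[...,2]>.05)
q=X[b];q=q[np.linalg.norm(q-D(-.1,0,.08),axis=1)<.2];l=(q-O)@dy;print('lat',np.percentile(l,[1,50,99]).round(4),len(q))
E
```

```text
[-0.00538203 -0.00487226 -0.00462558] [-0.004  0.001  0.011] [-0.92  0.17  1.9   0.69  1.65 -0.75] [[0.2, 0.95, 0.24], [0.61, -0.31, 0.73], [0.77, 0.0, -0.64]]
lat [-0.0208  0.0004  0.022 ] 5867
```

View pics/w1.png

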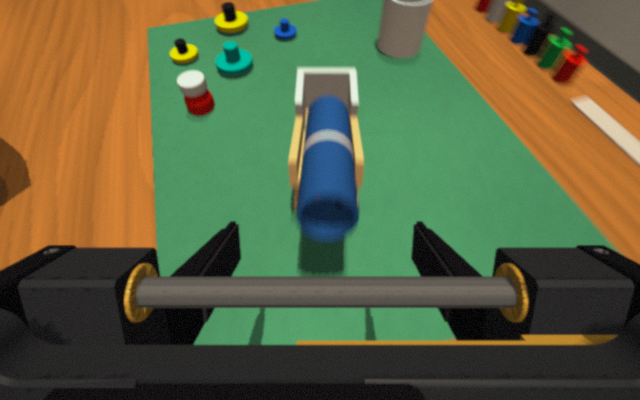

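The wrist view has the tube mouth at (328,218), centred between the open fingers. I'll advance along the tool.

Call:
arm_command(
  series=[
    {"slide": [0, 0, 0.1], "twist": [0, 0, 0]},
    {"slide": [0, 0, 0.2], "twist": [0, 0, 0]},
    {"slide": [0, 0, 0.3], "twist": [0, 0, 0]},
    {"slide": [0, 0, 0.36], "twist": [0, 0, 0]},
    {"slide": [0, 0, 0.4], "twist": [0, 0, 0]},
  ],
)

```text
time: 3.15
tcp_pos: [0.4959, -0.1668, 0.1061]
ee_rot: [-0.249, 0.734, 0.531, 0.342]
ft_force: [0.7, 0.4, -0.5]
finger_gap: 1.0
grasp_force: 0.0
```

Call:
arm_command(
  series=[
    {"slide": [0, 0, 0.028], "twist": [0, 0, 0]},
    {"slide": [0, 0, 0.028], "twist": [0, 0, 0]},
    {"slide": [0, 0, 0.028], "twist": [0, 0, 0]},
    {"slide": [0, 0, 0.028], "twist": [0, 0, 0]},
    {"slide": [0, 0, 0.028], "twist": [0, 0, 0]},
  ],
)

```text
time: 3.65
tcp_pos: [0.4981, -0.1637, 0.1031]
ee_rot: [-0.247, 0.734, 0.532, 0.342]
ft_force: [0.4, 0.1, 0.4]
finger_gap: 0.999
grasp_force: 0.0
```

```bash
python3 - <<'E'
from h import *
p,R=cur();p=p+R.apply([0,0,.107]);json.dump([p.tolist(),R.as_quat().tolist()],open('cmd.json','w'))
for i in range(4):
    f=grab('side','s1' if i==3 else None);s=observe();print(np.round(s['tcp_pos']-p,4),((R.inv()*Rt(s)).as_rotvec()).round(3))
G=s['tcp_pos']+Rt(s).apply([0,0,.003])-O;print('grasp pt dock',(G@e).round(4),(G@dy).round(4),G[2].round(4))
E
```

```text
[-0.0005 -0.0008  0.0001] [-0.001 -0.    -0.   ]
[-0.0005 -0.0007 -0.    ] [-0.001 -0.    -0.   ]
[-0.0006 -0.0006 -0.0001] [-0.001 -0.    -0.   ]
[-0.0007 -0.0005 -0.0002] [-0.001 -0.     0.   ]
grasp pt dock -0.1792 0.0005 0.1008
```

View pics/s1.png

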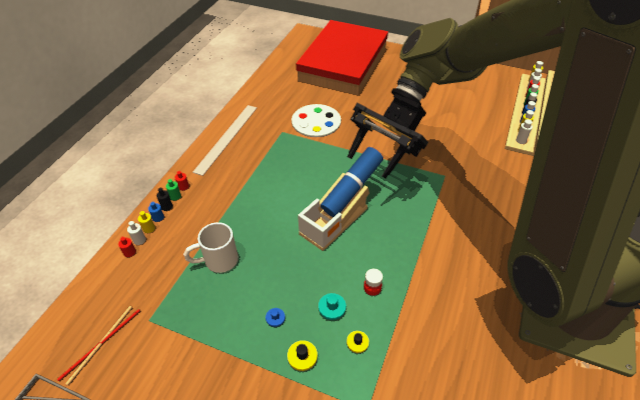

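The side view shows the fingers straddling the mouth end at about (378,158). Next I close the gripper and plan the slide and swing-up.

Call:
arm_command(
  series=[
    {"slide": [0, 0, 0], "twist": [0, 0, 0]},
    {"slide": [0, 0, 0], "twist": [0, 0, 0]},
    {"slide": [0, 0, 0], "twist": [0, 0, 0]},
    {"slide": [0, 0, 0], "twist": [0, 0, 0]},
    {"slide": [0, 0, 0], "twist": [0, 0, 0]},
  ],
  jaw=1,
  newtons=30,
)

```text
time: 4.35
tcp_pos: [0.4978, -0.163, 0.1026]
ee_rot: [-0.248, 0.734, 0.531, 0.342]
ft_force: [0.3, 0.1, 0.0]
finger_gap: 0.637
grasp_force: 0.0
```

Call:
arm_command(
  series=[
    {"slide": [0, 0, 0], "twist": [0, 0, 0]},
    {"slide": [0, 0, 0], "twist": [0, 0, 0]},
    {"slide": [0, 0, 0], "twist": [0, 0, 0]},
    {"slide": [0, 0, 0], "twist": [0, 0, 0]},
    {"slide": [0, 0, 0], "twist": [0, 0, 0]},
  ],
)

```text
time: 4.85
tcp_pos: [0.4978, -0.163, 0.1026]
ee_rot: [-0.248, 0.734, 0.531, 0.342]
ft_force: [0.6, 0.1, -0.1]
finger_gap: 0.51
grasp_force: 29.9
```

```bash
python3 - <<'E'
from h import *
print({k:np.round(observe()[k],3) for k in('finger_gap','grasp_force','ft_force')})
p0,R0=cur();t18=np.tan(np.radians(18))
def pose(Ex,Ez,th):
    a=np.radians(th);F=np.array([Ex+.024*np.sin(a),Ez+.024*np.cos(a)]);g=F+.160*np.array([-np.cos(a),np.sin(a)])
    R=tilt(68-th);return D(g[0],0,g[1])-.003*R.as_matrix()[:,2],R
b=pose(-.0337,.0289,18);print('offset',p0-b[0]);off=p0-b[0]
path=[]
x1=.028-.0025-.048*np.sin(np.radians(34))
for k in range(1,11):
    f=k/10;x=-.0337+f*(x1+.0337);path.append((x,.0295-(x+.0337)*t18,18+16*min(1,f*1.25)))
zE=path[-1][1]
for k in range(1,16):
    th=34+56*k/15;path.append((.028-.0025-.048*np.sin(np.radians(th)),max(.0135,zE-.002*k),th))
plan(p0,R0,[(lambda q:(q[0]+off,q[1]))(pose(*c)) for c in path]);print(path[9],path[-1])
E
```

```text
{'finger_gap': np.float64(0.51), 'grasp_force': np.float64(29.947), 'ft_force': array([ 0.63 ,  0.092, -0.052])}
offset [-9.38673575e-05 -4.40167515e-05 -1.70253581e-04]
0 [{"slide": [0.029, 0.0, 0.006], "twist": [0.0, -0.07, 0.0]}, {"slide": [0.057, 0.0, 0.015], "twist": [0.0, -0.14, 0.0]}, {"slide": [0.085, 0.0, 0.024], "twist": [0.0, -0.209, 0.0]}, {"slide": [0.113, 0.0, 0.034], "twist": [0.0, -0.279, 0.0]}, {"slide": [0.141, 0.0, 0.045], "twist": [0.0, -0.349, 0.0]}]
1 [{"slide": [0.03, 0.0, 0.007], "twist": [0.0, -0.07, 0.0]}, {"slide": [0.06, 0.0, 0.014], "twist": [0.0, -0.14, 0.0]}, {"slide": [0.09, 0.0, 0.022], "twist": [0.0, -0.209, 0.0]}, {"slide": [0.097, 0.0, 0.034], "twist": [0.0, -0.209, 0.0]}, {"slide": [0.104, 0.0, 0.046], "twist": [0.0, -0.209, 0.0]}]
2 [{"slide": [0.029, 0.0, -0.008], "twist": [0.0, -0.131, 0.0]}, {"slide": [0.059, 0.0, -0.012], "twist": [0.0, -0.261, 0.0]}, {"slide": [0.091, 0.0, -0.015], "twist": [0.0, -0.391, 0.0]}, {"slide": [0.127, 0.0, -0.02], "twist": [0.0, -0.522, 0.0]}, {"slide": [0.163, 0.0, -0.022], "twist": [0.0, -0.652, 0.0]}]
3 [{"slide": [0.035, 0.0, -0.01], "twist": [0.0, -0.13, 0.0]}, {"slide": [0.072, 0.0, -0.018], "twist": [0.0, -0.261, 0.0]}, {"slide": [0.109, 0.0, -0.022], "twist": [0.0, -0.391, 0.0]}, {"slide": [0.147, 0.0, -0.024], "twist": [0.0, -0.521, 0.0]}, {"slide": [0.185, 0.0, -0.022], "twist": [0.0, -0.652, 0.0]}]
4 [{"slide": [0.039, 0.0, -0.009], "twist": [0.0, -0.13, 0.0]}, {"slide": [0.078, 0.0, -0.014], "twist": [0.0, -0.26, 0.0]}, {"slide": [0.119, 0.0, -0.017], "twist": [0.0, -0.391, 0.0]}, {"slide": [0.161, 0.0, -0.017], "twist": [0.0, -0.521, 0.0]}, {"slide": [0.203, 0.0, -0.014], "twist": [0.0, -0.651, 0.0]}]
(np.float64(-0.0013412593665958553), np.float64(0.018986007822914923), 34) (np.float64(-0.0225), 0.0135, 90.0)
```

Call:
arm_command(
  series=[
    {"slide": [0.029, 0.0, 0.006], "twist": [0.0, -0.07, 0.0]},
    {"slide": [0.057, 0.0, 0.015], "twist": [0.0, -0.14, 0.0]},
    {"slide": [0.085, 0.0, 0.024], "twist": [0.0, -0.209, 0.0]},
    {"slide": [0.113, 0.0, 0.034], "twist": [0.0, -0.279, 0.0]},
    {"slide": [0.141, 0.0, 0.045], "twist": [0.0, -0.349, 0.0]},
  ],
)

```text
time: 5.35
tcp_pos: [0.5077, -0.1325, 0.123]
ee_rot: [-0.199, 0.761, 0.552, 0.276]
ft_force: [0.2, -0.8, -1.5]
finger_gap: 0.511
grasp_force: 29.9
```

Call:
arm_command(
  series=[
    {"slide": [0.03, 0.0, 0.007], "twist": [0.0, -0.07, 0.0]},
    {"slide": [0.06, 0.0, 0.014], "twist": [0.0, -0.14, 0.0]},
    {"slide": [0.09, 0.0, 0.022], "twist": [0.0, -0.209, 0.0]},
    {"slide": [0.097, 0.0, 0.034], "twist": [0.0, -0.209, 0.0]},
    {"slide": [0.104, 0.0, 0.046], "twist": [0.0, -0.209, 0.0]},
  ],
)

```text
time: 5.85
tcp_pos: [0.5162, -0.1066, 0.1306]
ee_rot: [-0.171, 0.774, 0.561, 0.237]
ft_force: [0.3, -0.6, -1.1]
finger_gap: 0.509
grasp_force: 29.9
```

Call:
arm_command(
  series=[
    {"slide": [0.029, 0.0, -0.008], "twist": [0.0, -0.131, 0.0]},
    {"slide": [0.059, 0.0, -0.012], "twist": [0.0, -0.261, 0.0]},
    {"slide": [0.091, 0.0, -0.015], "twist": [0.0, -0.391, 0.0]},
    {"slide": [0.127, 0.0, -0.02], "twist": [0.0, -0.522, 0.0]},
    {"slide": [0.163, 0.0, -0.022], "twist": [0.0, -0.652, 0.0]},
  ],
)

```text
time: 6.35
tcp_pos: [0.5254, -0.078, 0.1573]
ee_rot: [-0.078, 0.803, 0.581, 0.107]
ft_force: [0.5, 0.1, -2.0]
finger_gap: 0.507
grasp_force: 29.9
```

```bash
python3 - <<'E'
from h import *
f=grab('side');im=f['pixels'][60:300,220:480,::-1];cv2.imwrite('pics/s2.png',cv2.resize(im,None,fx=2,fy=2))
print(observe()['ft_force'].round(1))
E
```

```text
[0.6 2.5 0.6]
```

View pics/s2.png

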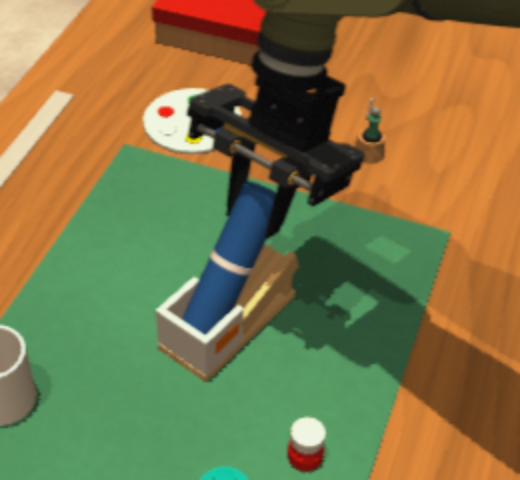

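The crop shows the tube's foot inside the cup at about (205,325) and the tube leaning about 50°, held at the mouth near (255,195). I'll go on.

Call:
arm_command(
  series=[
    {"slide": [0.035, 0.0, -0.01], "twist": [0.0, -0.13, 0.0]},
    {"slide": [0.072, 0.0, -0.018], "twist": [0.0, -0.261, 0.0]},
    {"slide": [0.109, 0.0, -0.022], "twist": [0.0, -0.391, 0.0]},
    {"slide": [0.147, 0.0, -0.024], "twist": [0.0, -0.521, 0.0]},
    {"slide": [0.185, 0.0, -0.022], "twist": [0.0, -0.652, 0.0]},
  ],
)

```text
time: 6.9
tcp_pos: [0.5388, -0.0371, 0.1745]
ee_rot: [0.017, 0.81, 0.586, -0.025]
ft_force: [0.5, -1.3, -1.6]
finger_gap: 0.509
grasp_force: 29.9
```

Call:
arm_command(
  series=[
    {"slide": [0.039, 0.0, -0.009], "twist": [0.0, -0.13, 0.0]},
    {"slide": [0.078, 0.0, -0.014], "twist": [0.0, -0.26, 0.0]},
    {"slide": [0.119, 0.0, -0.017], "twist": [0.0, -0.391, 0.0]},
    {"slide": [0.161, 0.0, -0.017], "twist": [0.0, -0.521, 0.0]},
    {"slide": [0.203, 0.0, -0.014], "twist": [0.0, -0.651, 0.0]},
  ],
)

```text
time: 7.4
tcp_pos: [0.5547, 0.0114, 0.1748]
ee_rot: [0.111, 0.795, 0.575, -0.156]
ft_force: [0.3, -0.4, -1.3]
finger_gap: 0.509
grasp_force: 29.9
```

```bash
cat > ax.py <<'E'
from h import *
from scipy.optimize import least_squares
for n in('side','top'):
    f=grab(n);X=cloud(f);hsv=cv2.cvtColor(f['pixels'],cv2.COLOR_RGB2HSV)
    if n=='side':cv2.imwrite('pics/last.png',cv2.resize(f['pixels'][60:300,220:480,::-1],None,fx=2,fy=2))
    b=(f['depth']>0)&(hsv[...,0]>100)&(hsv[...,0]<125)&(hsv[...,1]>120)&(X[...,2]>.05)&(np.linalg.norm(X[...,:2]-O[:2],axis=-1)<.08)
    p=X[b];
    if len(p)<50: print(n,len(p));continue
    def r(a):
        d=np.array([a[2],a[3],1]);return np.linalg.norm(np.cross(p-[a[0],a[1],.1],d),axis=1)/np.linalg.norm(d)-.024
    a=least_squares(r,[*O[:2],0,0],loss='soft_l1',f_scale=.002).x
    c=np.array([a[0]+a[2]*.092,a[1]+a[3]*.092,0])-O
    print(n,len(p),'lean deg e',np.degrees(a[2:]@e[:2]).round(1),'dy',np.degrees(a[2:]@dy[:2]).round(1),'mouth dock',(c@e).round(4),(c@dy).round(4),'world',(c+O).round(4)[:2],'top z',np.percentile(p[:,2],99).round(4))
s=observe();print(s['time'],s['tcp_pos'].round(4),s['ft_force'].round(1))
E
python3 ax.py
```

```text
side 511 lean deg e 0.4 dy 0.7 mouth dock 0.0011 0.0011 world [0.5543 0.0104] top z 0.2233
top 86 lean deg e -0.0 dy 0.6 mouth dock 0.0019 0.0032 world [0.5526 0.0118] top z 0.1964
7.5 [0.5546 0.0125 0.1735] [-0.4 -0.2 -1.3]
```

Call:
arm_command(
  series=[
    {"slide": [0.001, 0, 0.003], "twist": [0, 0, 0]},
    {"slide": [0.002, 0, 0.005], "twist": [0, 0, 0]},
    {"slide": [0.003, 0, 0.007], "twist": [0, 0, 0]},
    {"slide": [0.003, 0, 0.007], "twist": [0, 0, 0]},
    {"slide": [0.003, 0, 0.007], "twist": [0, 0, 0]},
  ],
)

```text
time: 8.0
tcp_pos: [0.555, 0.0107, 0.174]
ee_rot: [0.112, 0.795, 0.575, -0.154]
ft_force: [-0.2, -0.7, -2.6]
finger_gap: 0.508
grasp_force: 29.9
```

Call:
arm_command(
  series=[
    {"slide": [0, 0, 0], "twist": [0, 0, 0]},
    {"slide": [0, 0, 0], "twist": [0, 0, 0]},
    {"slide": [0, 0, 0], "twist": [0, 0, 0]},
    {"slide": [0, 0, 0], "twist": [0, 0, 0]},
    {"slide": [0, 0, 0], "twist": [0, 0, 0]},
  ],
  newtons=4,
)

```text
time: 8.5
tcp_pos: [0.5551, 0.0112, 0.1738]
ee_rot: [0.112, 0.795, 0.576, -0.155]
ft_force: [-1.0, 0.2, -2.0]
finger_gap: 0.515
grasp_force: 4.0
```

Call:
arm_command(
  series=[
    {"slide": [0, 0, 0], "twist": [0, 0, 0]},
    {"slide": [0, 0, 0], "twist": [0, 0, 0]},
    {"slide": [0, 0, 0], "twist": [0, 0, 0]},
    {"slide": [0, 0, 0], "twist": [0, 0, 0]},
    {"slide": [0, 0, 0], "twist": [0, 0, 0]},
  ],
  jaw=-1,
)

```text
time: 9.0
tcp_pos: [0.5551, 0.0112, 0.1739]
ee_rot: [0.112, 0.795, 0.576, -0.154]
ft_force: [-0.3, 0.2, -0.4]
finger_gap: 0.881
grasp_force: 0.0
```

Call:
arm_command(
  series=[
    {"slide": [0, 0, 0], "twist": [0, 0, 0]},
    {"slide": [0, 0, 0], "twist": [0, 0, 0]},
    {"slide": [0, 0, 0], "twist": [0, 0, 0]},
    {"slide": [0, 0, 0], "twist": [0, 0, 0]},
    {"slide": [0, 0, 0], "twist": [0, 0, 0]},
  ],
)

```text
time: 9.5
tcp_pos: [0.5551, 0.0111, 0.1738]
ee_rot: [0.112, 0.795, 0.576, -0.155]
ft_force: [0.2, -0.5, -0.8]
finger_gap: 1.002
grasp_force: 0.0
```

Call:
arm_command(
  series=[
    {"slide": [0, 0, -0.06], "twist": [0, 0, 0]},
    {"slide": [0, 0, -0.16], "twist": [0, 0, 0]},
    {"slide": [0, 0, -0.28], "twist": [0, 0, 0]},
    {"slide": [0, 0, -0.4], "twist": [0, 0, 0]},
    {"slide": [0, 0, -0.48], "twist": [0, 0, 0]},
  ],
)

```text
time: 10.0
tcp_pos: [0.5701, 0.0549, 0.2889]
ee_rot: [0.113, 0.795, 0.576, -0.153]
ft_force: [0.3, 0.2, 0.7]
finger_gap: 1.002
grasp_force: 0.0
```

```bash
python3 - <<'E'
from h import *
p,R=cur();p=p+R.apply(np.array([.003,0,.007-.48])*.25);json.dump([p.tolist(),R.as_quat().tolist()],open('cmd.json','w'))
for i in range(3): grab('side')
s=observe();print('cmd',p.round(4),(s['tcp_pos']-p).round(4))
# lid at (.474,.294): approach pose tool down, choose nearest yaw; go at z .15
L=np.array([.4742,.294,.15]);q1=np.arctan2(.294,.474)
yaw=np.degrees(np.arctan2(R.as_matrix()[1,1],R.as_matrix()[0,1]));print('y yaw now',yaw)
f=grab('wrist','w2');
# lid refine from top view
for n in('side','top'):
    f=grab(n);X=cloud(f);hsv=cv2.cvtColor(f['pixels'],cv2.COLOR_RGB2HSV).astype(int)
    near=(np.linalg.norm(X[...,:2]-L[:2],axis=-1)<.05)&(f['depth']>0)
    y=near&(hsv[...,0]>20)&(hsv[...,0]<36)&(hsv[...,1]>130)&(X[...,2]>.012)
    k=near&(X[...,2]>.034)
    a=X[y];b=X[k];print(n,len(a),(a.min(0)/2+a.max(0)/2).round(4),'knobtop',len(b),b.mean(0).round(4))
    near2=(np.linalg.norm(X[...,:2]-L[:2],axis=-1)<.11)&(f['depth']>0)&(X[...,2]>.01)&~near
    q=X[near2];ang=np.degrees(np.arctan2(q[:,1]-L[1],q[:,0]-L[0]));print(' neigh ang',np.unique((ang//10*10)), 'mind',np.linalg.norm(q[:,:2]-L[:2],axis=1).min() if len(q) else None)
E
python3 ax.py
```

```text
cmd [0.5698 0.0541 0.2854] [0.0003 0.0004 0.002 ]
y yaw now -18.186072747206993
side 562 [0.4745 0.2955 0.0279] knobtop 113 [0.4738 0.2963 0.0396]
 neigh ang [-160. -150. -140. -120. -110. -100.  -90.  -80.  -70.  -60.  -50.  -40.
  -30.] mind 0.07823638598799812
top 50 [0.4692 0.3081 0.0269] knobtop 10 [0.4738 0.2997 0.0403]
 neigh ang [-100.  -90.  -80.  -70.  -60.] mind 0.09877539051102133
side 933 lean deg e 0.3 dy 0.5 mouth dock 0.0016 -0.0003 world [0.5558 0.0104] top z 0.194
top 162 lean deg e 4.0 dy 2.1 mouth dock 0.0003 0.0011 world [0.5541 0.0097] top z 0.2719
10.4 [0.5684 0.0535 0.2834] [ 0.7 -0.9  0.3]
```

View pics/last.png

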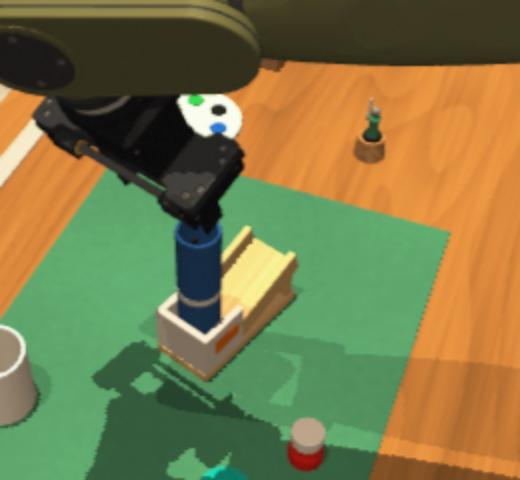

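The tube stands free and upright in the cup, mouth at crop px (200,228). Now the lid.

```bash
python3 - <<'E'
from h import *
p,R=cur();plan(p,R,line(p,R,np.array([.4738,.2955,.15]),tilt(0),10))
E
```

```text
0 [{"slide": [0.094, -0.067, 0.02], "twist": [0.0, 0.077, 0.0]}, {"slide": [0.188, -0.133, 0.041], "twist": [0.0, 0.154, 0.0]}, {"slide": [0.283, -0.2, 0.061], "twist": [0.0, 0.23, 0.0]}, {"slide": [0.377, -0.266, 0.081], "twist": [0.0, 0.307, 0.0]}, {"slide": [0.471, -0.333, 0.102], "twist": [0.0, 0.384, 0.0]}]
1 [{"slide": [0.089, -0.067, 0.038], "twist": [0.0, 0.077, 0.0]}, {"slide": [0.177, -0.133, 0.076], "twist": [0.0, 0.153, 0.0]}, {"slide": [0.266, -0.2, 0.114], "twist": [0.0, 0.23, 0.0]}, {"slide": [0.355, -0.266, 0.151], "twist": [0.0, 0.307, 0.0]}, {"slide": [0.443, -0.333, 0.189], "twist": [0.0, 0.384, 0.0]}]
```

Call:
arm_command(
  series=[
    {"slide": [0.094, -0.067, 0.02], "twist": [0.0, 0.077, 0.0]},
    {"slide": [0.188, -0.133, 0.041], "twist": [0.0, 0.154, 0.0]},
    {"slide": [0.283, -0.2, 0.061], "twist": [0.0, 0.23, 0.0]},
    {"slide": [0.377, -0.266, 0.081], "twist": [0.0, 0.307, 0.0]},
    {"slide": [0.471, -0.333, 0.102], "twist": [0.0, 0.384, 0.0]},
  ],
  jaw=0,
  newtons=15,
)

```text
time: 10.9
tcp_pos: [0.5202, 0.175, 0.2157]
ee_rot: [0.055, 0.806, 0.583, -0.078]
ft_force: [0.5, 0.1, -0.1]
finger_gap: 0.636
grasp_force: 0.0
```

Call:
arm_command(
  series=[
    {"slide": [0.089, -0.067, 0.038], "twist": [0.0, 0.077, 0.0]},
    {"slide": [0.177, -0.133, 0.076], "twist": [0.0, 0.153, 0.0]},
    {"slide": [0.266, -0.2, 0.114], "twist": [0.0, 0.23, 0.0]},
    {"slide": [0.355, -0.266, 0.151], "twist": [0.0, 0.307, 0.0]},
    {"slide": [0.443, -0.333, 0.189], "twist": [0.0, 0.384, 0.0]},
  ],
)

```text
time: 11.4
tcp_pos: [0.4723, 0.2956, 0.1482]
ee_rot: [-0.001, 0.81, 0.586, -0.0]
ft_force: [0.2, 0.5, -0.1]
finger_gap: 0.502
grasp_force: 0.0
```

```bash
python3 - <<'E'
from h import *
for i in range(3): grab('side')
f=grab('wrist','w3');s=observe();p,R=cur();print((s['tcp_pos']-p).round(4),s['finger_gap'])
X=cloud(f);hsv=cv2.cvtColor(f['pixels'],cv2.COLOR_RGB2HSV).astype(int);L=np.array([.4738,.2955])
near=(np.linalg.norm(X[...,:2]-L,axis=-1)<.05)&(f['depth']>0)
y=near&(hsv[...,0]>20)&(hsv[...,0]<36)&(hsv[...,1]>130)&(X[...,2]>.013)&(X[...,2]<.02)
if y.any():
    (c0,c1),r=cv2.minEnclosingCircle(X[y][:,:2].astype(np.float32));print('disc',y.sum(),c0,c1,r)
k=near&(X[...,2]>.037)&(X[...,2]<.044)
if k.any(): 
    (c0,c1),r=cv2.minEnclosingCircle(X[k][:,:2].astype(np.float32));print('knob',k.sum(),c0,c1,r,X[k].mean(0))
E
python3 ax.py
```

```text
[-0.0011 -0.0009 -0.0012] 0.5017546542543995
disc 2474 0.4721260368824005 0.2948377728462219 0.028154360130429268
knob 540 0.4725073277950287 0.2949155271053314 0.010840659029781818 [0.47246816 0.29535534 0.03952565]
side 23
top 164 lean deg e -0.2 dy 0.8 mouth dock -0.0012 0.0007 world [0.5539 0.0081] top z 0.1968
11.7 [0.4739 0.2946 0.1503] [0.4 0.1 0.2]
```

View pics/w3.png

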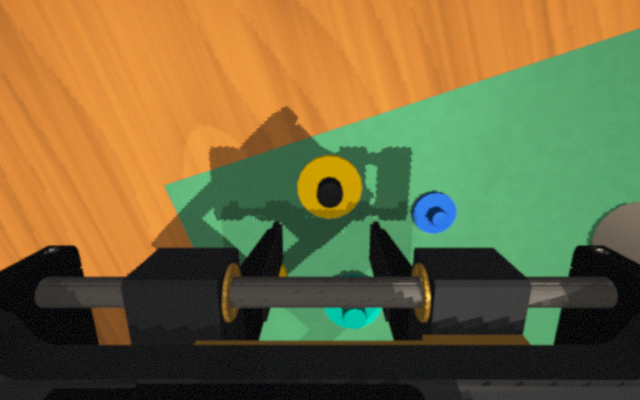

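The wrist view shows the lid's knob at (330,190), lined up between the fingers at columns 275 and 380. I'll descend and grip.

Call:
arm_command(
  series=[
    {"slide": [0, 0, 0.12], "twist": [0, 0, 0]},
    {"slide": [0, 0, 0.25], "twist": [0, 0, 0]},
    {"slide": [0, 0, 0.35], "twist": [0, 0, 0]},
    {"slide": [0, 0, 0.41], "twist": [0, 0, 0]},
    {"slide": [0, 0, 0.43], "twist": [0, 0, 0]},
  ],
)

```text
time: 12.2
tcp_pos: [0.473, 0.2943, 0.0409]
ee_rot: [-0.0, 0.81, 0.586, -0.001]
ft_force: [-0.5, 1.4, 0.7]
finger_gap: 0.502
grasp_force: 0.0
```

Call:
arm_command(
  series=[
    {"slide": [0, 0, 0], "twist": [0, 0, 0]},
    {"slide": [0, 0, 0], "twist": [0, 0, 0]},
    {"slide": [0, 0, 0], "twist": [0, 0, 0]},
    {"slide": [0, 0, 0], "twist": [0, 0, 0]},
    {"slide": [0, 0, 0], "twist": [0, 0, 0]},
  ],
  jaw=1,
  newtons=15,
)

```text
time: 12.7
tcp_pos: [0.4741, 0.2957, 0.0436]
ee_rot: [0.0, 0.81, 0.586, 0.001]
ft_force: [0.9, 0.1, 3.2]
finger_gap: 0.223
grasp_force: 15.0
```

Call:
arm_command(
  series=[
    {"slide": [0, 0, 0], "twist": [0, 0, 0]},
    {"slide": [0, 0, 0], "twist": [0, 0, 0]},
    {"slide": [0, 0, 0], "twist": [0, 0, 0]},
    {"slide": [0, 0, 0], "twist": [0, 0, 0]},
    {"slide": [0, 0, 0], "twist": [0, 0, 0]},
  ],
)

```text
time: 13.2
tcp_pos: [0.4741, 0.2957, 0.0435]
ee_rot: [0.0, 0.81, 0.586, 0.001]
ft_force: [-0.3, -0.1, 5.8]
finger_gap: 0.227
grasp_force: 15.0
```

```bash
python3 - <<'E'
from h import *
s=observe();p,R=cur();p=p+R.apply([0,0,.1075]);print((s['tcp_pos']-p).round(4),s['finger_gap'],s['grasp_force'])
# mouth 0.555,0.0095 ; over it at TCP z .300 (lid plug bottom ~ .26)
up=p+[0,0,.16]
T=np.array([.555,.0095,.262])
plan(p,R,line(p,R,np.array([p[0],p[1],.275]),R,5)+line(np.array([p[0],p[1],.275]),R,T,R,10))
E
```

```text
[0.0003 0.0002 0.0009] 0.226777599413639 15.000664293766022
0 [{"slide": [0.0, 0.0, -0.186], "twist": [0.0, 0.0, 0.0]}, {"slide": [0.0, 0.0, -0.372], "twist": [0.0, 0.0, 0.0]}, {"slide": [0.0, 0.0, -0.558], "twist": [0.0, 0.0, 0.0]}, {"slide": [0.0, 0.0, -0.744], "twist": [0.0, 0.0, 0.0]}, {"slide": [0.0, 0.0, -0.93], "twist": [0.0, 0.0, 0.0]}]
1 [{"slide": [-0.098, 0.067, 0.006], "twist": [0.0, 0.0, 0.0]}, {"slide": [-0.197, 0.133, 0.011], "twist": [0.0, 0.0, 0.0]}, {"slide": [-0.296, 0.2, 0.016], "twist": [0.0, 0.0, 0.0]}, {"slide": [-0.394, 0.266, 0.021], "twist": [0.0, 0.0, 0.0]}, {"slide": [-0.493, 0.333, 0.026], "twist": [0.0, 0.0, 0.0]}]
2 [{"slide": [-0.098, 0.066, 0.006], "twist": [0.0, 0.0, 0.0]}, {"slide": [-0.197, 0.133, 0.011], "twist": [0.0, 0.0, 0.0]}, {"slide": [-0.295, 0.2, 0.016], "twist": [0.0, 0.0, 0.0]}, {"slide": [-0.394, 0.266, 0.021], "twist": [0.0, 0.0, 0.0]}, {"slide": [-0.492, 0.333, 0.026], "twist": [0.0, 0.0, 0.0]}]
```

Call:
arm_command(
  series=[
    {"slide": [0.0, 0.0, -0.1], "twist": [0.0, 0.0, 0.0]},
    {"slide": [0.0, 0.0, -0.3], "twist": [0.0, 0.0, 0.0]},
    {"slide": [0.0, 0.0, -0.5], "twist": [0.0, 0.0, 0.0]},
    {"slide": [0.0, 0.0, -0.7], "twist": [0.0, 0.0, 0.0]},
    {"slide": [0.0, 0.0, -0.89], "twist": [0.0, 0.0, 0.0]},
  ],
)

```text
time: 13.7
tcp_pos: [0.4726, 0.295, 0.2664]
ee_rot: [-0.0, 0.81, 0.586, -0.0]
ft_force: [-0.5, 0.6, -0.5]
finger_gap: 0.227
grasp_force: 15.0
```

Call:
arm_command(
  series=[
    {"slide": [-0.07, 0.047, -0.034], "twist": [0.0, 0.0, 0.0]},
    {"slide": [-0.17, 0.115, -0.029], "twist": [0.0, 0.0, 0.0]},
    {"slide": [-0.28, 0.19, -0.024], "twist": [0.0, 0.0, 0.0]},
    {"slide": [-0.39, 0.264, -0.019], "twist": [0.0, 0.0, 0.0]},
    {"slide": [-0.493, 0.333, -0.014], "twist": [0.0, 0.0, 0.0]},
  ],
)

```text
time: 14.2
tcp_pos: [0.5135, 0.1508, 0.2674]
ee_rot: [-0.0, 0.81, 0.586, -0.0]
ft_force: [0.5, -0.5, -1.1]
finger_gap: 0.23
grasp_force: 15.0
```

Call:
arm_command(
  series=[
    {"slide": [-0.1, 0.068, 0.006], "twist": [0.0, 0.0, 0.0]},
    {"slide": [-0.22, 0.149, 0.011], "twist": [0.0, 0.0, 0.0]},
    {"slide": [-0.33, 0.223, 0.016], "twist": [0.0, 0.0, 0.0]},
    {"slide": [-0.43, 0.291, 0.021], "twist": [0.0, 0.0, 0.0]},
    {"slide": [-0.492, 0.333, 0.026], "twist": [0.0, 0.0, 0.0]},
  ],
)

```text
time: 14.7
tcp_pos: [0.5543, 0.0074, 0.2608]
ee_rot: [-0.0, 0.811, 0.586, -0.001]
ft_force: [0.1, 0.0, -0.5]
finger_gap: 0.228
grasp_force: 15.0
```

```bash
cat > chk.py <<'E'
from h import *
import sys
f=grab('side');f=grab('side');s=observe();p,R=cur();print(s['time'],(s['tcp_pos']-p).round(4),'tcp',s['tcp_pos'].round(4),s['finger_gap'].round(3),s['ft_force'].round(1))
im=f['pixels'][70:300,230:430,::-1];cv2.imwrite('pics/%s.png'%sys.argv[1],cv2.resize(im,None,fx=2.5,fy=2.5,interpolation=cv2.INTER_CUBIC))
X=cloud(f);hsv=cv2.cvtColor(f['pixels'],cv2.COLOR_RGB2HSV).astype(int)
nr=(f['depth']>0)&(np.linalg.norm(X[...,:2]-D(0,0,0)[:2],axis=-1)<.06)&(X[...,2]>.15)
y=nr&(hsv[...,0]>20)&(hsv[...,0]<36)&(hsv[...,1]>130);q=X[y]
if len(q)>20:
    (a,b),r=cv2.minEnclosingCircle(q[:,:2].astype(np.float32));pl=q[q[:,2]>np.percentile(q[:,2],50)]
    print('lid',len(q),np.round([a,b,r],4),'z',np.percentile(q[:,2],[2,50,98]).round(4))
b=nr&(hsv[...,0]>100)&(hsv[...,0]<125)&(hsv[...,1]>100);q=X[b]
if len(q)>20: print('tube',len(q),'z',np.percentile(q[:,2],[2,98]).round(4))
E
python3 chk.py p1; python3 ax.py
```

```text
side 950 lean deg e 0.4 dy 0.6 mouth dock 0.0018 -0.0002 world [0.5557 0.0107] top z 0.1929
top 2
14.9 [0.554  0.0094 0.261 ] [-0.2 -0.2 -0.5]Traceback (most recent call last):
  File "chk.py", line 3, in <module>
    f=grab('side');f=grab('side');s=observe();p,R=cur();print(s['time'],(s['tcp_pos']-p).round(4),'tcp',s['tcp_pos'].round(4),s['finger_gap'].round(3),s['ft_force'].round(1))
                                                                                                                              ^^^^^^^^^^^^^^^^^^^^^
AttributeError: 'float' object has no attribute 'round'
```

```bash
sed -i "s/s\['finger_gap'\].round(3)/s['finger_gap']/" chk.py; python3 chk.py p1
```

```text
15.0 [-0.001   0.0006 -0.0006] tcp [0.5541 0.0101 0.2615] 0.22778074337460374 [0.6 0.6 0.4]
lid 340 [0.5503 0.0143 0.0304] z [0.2273 0.2338 0.2452]
tube 497 z [0.1518 0.1931]
```

View pics/p1.png

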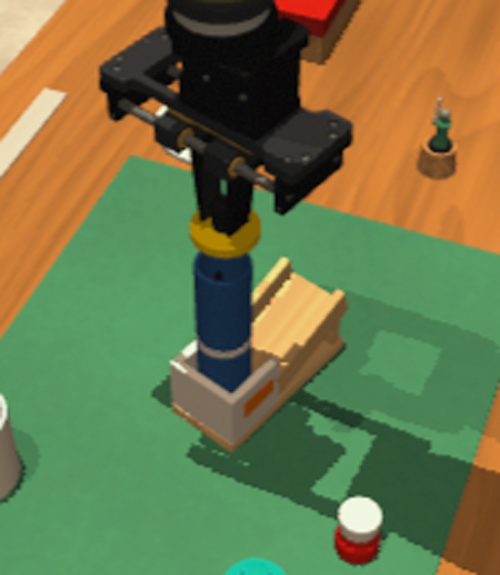

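The crop shows the lid level at (225,233), right over the mouth at (223,262). I'll lower it slowly with a small sideways trim.

Call:
arm_command(
  series=[
    {"slide": [0, 0.003, 0.02], "twist": [0, 0, 0]},
    {"slide": [0, 0.003, 0.05], "twist": [0, 0, 0]},
    {"slide": [0, 0.003, 0.08], "twist": [0, 0, 0]},
    {"slide": [0, 0.003, 0.095], "twist": [0, 0, 0]},
    {"slide": [0, 0.003, 0.1], "twist": [0, 0, 0]},
  ],
)

```text
time: 15.5
tcp_pos: [0.5547, 0.0093, 0.2356]
ee_rot: [-0.001, 0.81, 0.586, -0.001]
ft_force: [-0.2, 0.6, -0.3]
finger_gap: 0.229
grasp_force: 15.0
```

Call:
arm_command(
  series=[
    {"slide": [0, 0, 0.006], "twist": [0, 0, 0]},
    {"slide": [0, 0, 0.012], "twist": [0, 0, 0]},
    {"slide": [0, 0, 0.018], "twist": [0, 0, 0]},
    {"slide": [0, 0, 0.022], "twist": [0, 0, 0]},
    {"slide": [0, 0, 0.024], "twist": [0, 0, 0]},
  ],
)

```text
time: 16.0
tcp_pos: [0.5552, 0.009, 0.2307]
ee_rot: [0.0, 0.81, 0.586, 0.0]
ft_force: [0.2, -0.3, -1.0]
finger_gap: 0.224
grasp_force: 15.0
```

Call:
arm_command(
  series=[
    {"slide": [0, 0, 0.003], "twist": [0, 0, 0]},
    {"slide": [0, 0, 0.006], "twist": [0, 0, 0]},
    {"slide": [0, 0, 0.009], "twist": [0, 0, 0]},
    {"slide": [0, 0, 0.012], "twist": [0, 0, 0]},
    {"slide": [0, 0, 0.012], "twist": [0, 0, 0]},
  ],
)

```text
time: 16.5
tcp_pos: [0.5552, 0.009, 0.2277]
ee_rot: [-0.0, 0.81, 0.586, 0.0]
ft_force: [0.7, -0.1, -0.7]
finger_gap: 0.229
grasp_force: 15.0
```

```bash
python3 - <<'E'
from h import *
p,R=cur();p=p+R.apply(np.array([0,.003,.136])*.25);json.dump([p.tolist(),R.as_quat().tolist()],open('cmd.json','w'))
E
python3 chk.py p2;python3 ax.py
```

```text
16.6 [-0.0006 -0.0003 -0.0004] tcp [0.5552 0.009  0.2278] 0.22604533705672986 [-0.4  0.4 -1. ]
lid 329 [0.5575 0.0249 0.0428] z [0.1923 0.2002 0.2141]
tube 251 z [0.1505 0.1857]
side 692 lean deg e -0.0 dy 0.2 mouth dock 0.001 -0.0008 world [0.5561 0.0097] top z 0.1852
top 0
16.7 [0.5552 0.009  0.2278] [-0.7 -0.   0.1]
```

Call:
arm_command(
  series=[
    {"slide": [0, 0, 0.001], "twist": [0, 0, 0]},
    {"slide": [0, 0, 0.002], "twist": [0, 0, 0]},
    {"slide": [0, 0, 0.003], "twist": [0, 0, 0]},
    {"slide": [0, 0, 0.004], "twist": [0, 0, 0]},
    {"slide": [0, 0, 0.004], "twist": [0, 0, 0]},
  ],
)

```text
time: 17.2
tcp_pos: [0.5555, 0.0091, 0.2276]
ee_rot: [0.0, 0.81, 0.586, 0.0]
ft_force: [-1.0, 0.3, 3.6]
finger_gap: 0.224
grasp_force: 15.0
```

Call:
arm_command(
  series=[
    {"slide": [0, 0, 0.001], "twist": [0, 0, 0]},
    {"slide": [0, 0, 0.002], "twist": [0, 0, 0]},
    {"slide": [0, 0, 0.003], "twist": [0, 0, 0]},
    {"slide": [0, 0, 0.004], "twist": [0, 0, 0]},
    {"slide": [0, 0, 0.004], "twist": [0, 0, 0]},
  ],
)

```text
time: 17.7
tcp_pos: [0.5558, 0.009, 0.2276]
ee_rot: [0.001, 0.81, 0.586, 0.001]
ft_force: [-2.1, -0.2, 7.1]
finger_gap: 0.226
grasp_force: 15.0
```

Contact comes at the seated height, with about 7 N. I'll ease off and look before releasing.

Call:
arm_command(
  series=[
    {"slide": [0, 0, -0.004], "twist": [0, 0, 0]},
    {"slide": [0, 0, -0.006], "twist": [0, 0, 0]},
    {"slide": [0, 0, -0.006], "twist": [0, 0, 0]},
    {"slide": [0, 0, -0.006], "twist": [0, 0, 0]},
    {"slide": [0, 0, -0.006], "twist": [0, 0, 0]},
  ],
  newtons=4,
)

```text
time: 18.2
tcp_pos: [0.5554, 0.009, 0.2274]
ee_rot: [0.0, 0.81, 0.586, 0.0]
ft_force: [0.5, -0.7, 4.2]
finger_gap: 0.229
grasp_force: 4.0
```

```bash
python3 chk.py p3
```

```text
18.3 [-0.0005 -0.0003 -0.0007] tcp [0.5553 0.009  0.2274] 0.23050386160392541 [0.6 0.3 2.9]
lid 325 [0.5541 0.0104 0.0278] z [0.192  0.2    0.2116]
tube 250 z [0.1513 0.1862]
```

View pics/p3.png

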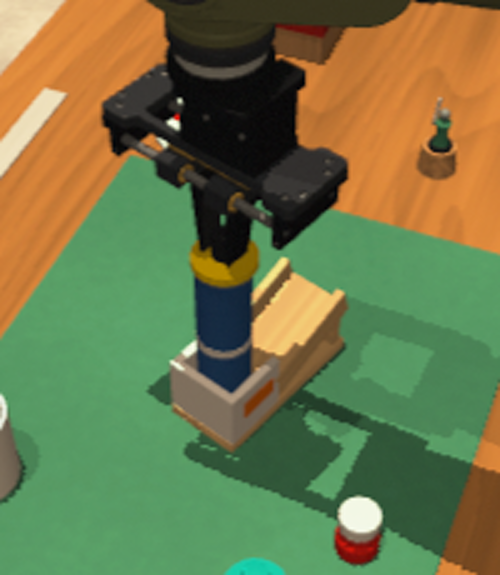

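The lid sits flush on the rim at (224,262), level, and the tube is upright. I'll release and retreat straight up.

Call:
arm_command(
  series=[
    {"slide": [0, 0, 0], "twist": [0, 0, 0]},
    {"slide": [0, 0, 0], "twist": [0, 0, 0]},
    {"slide": [0, 0, 0], "twist": [0, 0, 0]},
    {"slide": [0, 0, 0], "twist": [0, 0, 0]},
    {"slide": [0, 0, 0], "twist": [0, 0, 0]},
  ],
  jaw=0,
)

```text
time: 18.8
tcp_pos: [0.555, 0.0091, 0.227]
ee_rot: [-0.0, 0.81, 0.586, -0.0]
ft_force: [0.6, -0.2, 0.4]
finger_gap: 0.497
grasp_force: 0.0
```

Call:
arm_command(
  series=[
    {"slide": [0, 0, -0.03], "twist": [0, 0, 0]},
    {"slide": [0, 0, -0.1], "twist": [0, 0, 0]},
    {"slide": [0, 0, -0.2], "twist": [0, 0, 0]},
    {"slide": [0, 0, -0.35], "twist": [0, 0, 0]},
    {"slide": [0, 0, -0.5], "twist": [0, 0, 0]},
  ],
)

```text
time: 19.3
tcp_pos: [0.5548, 0.0091, 0.3537]
ee_rot: [-0.0, 0.81, 0.586, -0.0]
ft_force: [0.5, -0.0, -0.1]
finger_gap: 0.499
grasp_force: 0.0
```

```bash
python3 chk.py p4; python3 ax.py
```

```text
19.4 [ 0.0015 -0.0004  0.1323] tcp [0.5573 0.0089 0.3604] 0.5026728881764028 [0.4 0.3 0.8]
lid 400 [0.5556 0.0158 0.0359] z [0.1922 0.2001 0.2209]
tube 254 z [0.151  0.1867]
side 702 lean deg e -0.2 dy 0.4 mouth dock 0.001 -0.0006 world [0.5559 0.0097] top z 0.1866
top 1
19.5 [0.5556 0.009  0.3541] [ 0.  -0.4 -0.2]
```

View pics/p4.png

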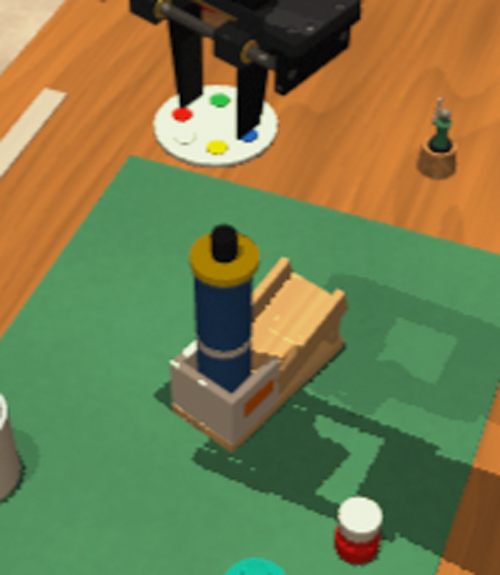

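The lid is level and centred at (224,258) on the upright tube, and the gripper is clear of it. I'll hand it in.

```bash
python3 -c "
from cell import arm
print(arm.job_done())"
```

```text
the job is handed in; nothing more can be done
None
```

The tube stands upright on the cup's floor with the yellow lid seated level on its rim; the pot, mug and figure weren't touched, and I handed the job in at about 19.5 s.

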